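# Fetch the blocked sample tube and lay it in the labelling cradle

### The arm

A 6-joint arm with a two-finger parallel gripper is mounted at the origin on a cart in front of the work surface, level with it; the furniture and walls round the work are solid. World frame = base frame: x ahead of the robot, y to its left, z up, the work surface at z = 0. Lengths are in m, angles in rad, forces in N, time in s.
With the tool pointing down it reaches from about 0.35 to 0.8 m from the base axis. Payload 7.3 kg.
Tool frame: the origin (TCP) lies at the very end of the fingers, on their centre line; the grasp point (between the pads) lies 19 mm behind it; z points along the fingers, y is the line along which they close (so a half turn about z gives the same grasp; the last joint's range is limited). The gripper opens to 85 mm and grips with 20 to 120 N. Pads are 22 mm wide; open, the fingers measure 114 mm over their backs; the gripper's body (76 mm by 85 mm) begins 54 mm behind the grasp point. The pads swing forward as they close: fully open they stand 13 mm farther back than shut.
Start: joints at [1.068, 0.342, 1.524, -0, 1.275, -0.146], TCP at [0.183, 0.492, 0.201] pointing down, gripper open.
Joint ranges: [-2.53, 2.53], [-0.77, 2.02], [0.04, 2.7], [-1, 4.14], [0.28, 2.66], [-3.11, 3.11]. Speed limits (rad/s): [2.57, 2.57, 3.14, 3.14, 3.14, 3.14].

### API

Orientations are given as [roll, pitch, yaw] about the fixed x, y, z axes, in that order (R = Rz(yaw) Ry(pitch) Rx(roll)).
In Python, from bench import r gives the robot as it stands.
- The arm moves only by the tool play_rows, never from a script. Its argument "series" is text: rows parted by semicolons, each of 7 numbers parted by spaces: the shift along the tool's x, y, z in m, then the turn, a rotation vector about the tool's x, y, z in degrees, then the opening, from 0 (shut) to 1 (fully open). In form: dx dy dz ax ay az gripper; .... A call has 1 to 12 rows; each row shifts and turns the commanded pose from where the row before left it, along the tool's axes as they then stand; what a row does not reach is not made up. A row lasts 1/12 s, in which the tool goes at most 41.7 mm and 7.16 degrees, less where a joint would pass 70% of its speed; a pose out of reach is approached as far as the arm can. A call with a gripper value outside its range is refused whole. The fingers move at their own pace and stop on an object; "grip_force" is the grip in N (left out, the last holds). Time passes only in rows, so rows that do not move let the fingers close. It gives the time, the measured TCP pose, the force, the opening and the grip force at its end, in the units of the state.
- r.read_state(): the state, without advancing time (a new reading comes with each control period).
- r.get_image(name): name is "scene" or "top" or "wrist"; returns the picture (384x512x3 uint8, blue, green, red); there is no depth.
- r.camera_info(name): a dict with "mtx" (3x3 intrinsics, pixels), "rvec" (rotation vector, rad) and "tvec" (3), from world to camera coordinates, as OpenCV has them; the wrist camera has in their place "mount" (4x4, takes a point from camera to tool coordinates, whose origin is the TCP and whose axes are the flange's). Camera axes: x right, y down, z forward; pixel columns grow to the right and rows downward; lengths in m; the calibration is good to about 2 mm. A picture is of the moment at which its call begins: read the wrist's pose just before it. camera_info takes no time and is no camera call.
- r.sign_off(): hands the job in; it is judged then, once.
The state is a dict: "clock": time; "joint_positions": joint angles; "joint_vel": joint speeds; "tau": joint torques, N m; "eef_pos": TCP position; "tool_rot": TCP orientation; "contact_force": force on the tool from outside, world axes, zero at the start; "moment": the same for the moment, N m; "opening": finger opening in m; "gripper_force": force on a finger pad.
Only numpy, scipy, OpenCV 4.12 (cv2) and the standard library are available. Lean on these libraries where they do the work, as an engineer would, in place of code of your own. Each camera call takes 0.05 s, during which the arm holds its last target. There are 200 camera calls.

### The job

The sample tube lying in the middle of the aluminium store plate is hemmed in by a violet-filled glass bottle and a brown dropper bottle. Set both bottles aside in the flat tray, move the tube over to the middle of the empty labelling cradle so that it lies in both saddles, and only then stand each bottle back on the round rubber pad it came from. Keep both bottles upright all the time.

Things in the scene. Friction and masses are not known exactly. Their poses are not given: they have to be found in the camera images.
- store: Fixed aluminium plate, 154 x 140 mm, 8 mm thick, two white V saddles (at y = -36 and +36 mm, 10 mm thick, 50 mm wide in x, tops 34 mm above the bench) carrying the tube along y, its axis 38 mm above the bench. Round black rubber pads, 44 mm, flush, at x = -50 and +50 mm: bottle on one, dropper bottle on the other, which varies. Origin: centre of the underside, x and y along the sides.
- tray: Fixed flat grey plastic tray, 190 mm (x) x 130 mm (y), walls 4 mm thick and 12 mm high, floor 4 mm above the bench. Empty at the start; room for the bottle and the dropper bottle side by side along x (at about x = -45 and x = +45 mm). Origin: centre of the underside; z up.
- cradle: Fixed grey labelling cradle, plate 100 x 140 mm, 8 mm thick, with the same two white V saddles as the store, empty at the start. The tube lies in them along the cradle's y axis, either way round. Origin: centre of the underside; z up.
- cradle_seat (a point): Centre of the cradle's seat, 38 mm above the bench: the place for the middle of the tube.
- bottle: Loose clear glass bottle with violet contents, label and black screw cap, the shorter of the two: 36 mm across, 74 mm high, about 0.16 kg. Grasp the round body, from above, below 45 mm height. Origin: centre of its underside; z up.
- dropper: Loose slim brown dropper bottle with coloured label and pointed black rubber teat, the taller of the two: body 33 mm across up to 62 mm height, 102 mm high in all, about 0.07 kg. Grasp the round body, from above, below 55 mm height. Origin: centre of its underside; z up.
- tube: Loose 50 ml centrifuge tube with blue screw cap, a cylinder 34 mm in diameter and 112 mm long, lying in the store's saddles, about 0.045 kg. Its z axis runs along the tube from foot to cap. Origin: centre of the foot's face.
- tube_mid (a point): Middle of the tube, on its axis, 56 mm from the foot. The place to grip it, between the saddles.
- microcentrifuge: Fixed bench centrifuge standing in the middle of the bench, not to be used: an obstacle 300 mm deep (x) and 212 mm wide (y), 235 mm high, its open lid behind standing up to 465 mm. Pass above its front part or in front of it. Origin: centre of the underside; z up.
Mind the look-alikes: they are no part of the job. What is shaped like the tube but red is not meant.

How it is judged:
By the outcome, as a careful person would: the job done as asked, in the order asked, and still so for the second after the job is handed in, with the robot touching nothing.
It also fails if it takes over 139 s, if anything falls off the work surface, if the arm or the gripper's body presses on something with over 40 N, if the wrist force passes 120 N, or if a joint passes its speed limit or range.

## Working session

There is one attempt and no reset: what is moved stays moved. The work goes in short steps, Python scripts to look and compute and a tool call to move; the robot and the scene stay as the last step left them, time stands still between calls to the robot, and variables do not carry over. Pictures are saved under pics/ and viewed, at most 14 in all, crops included, and the job is handed in when it is done.

Besides the shell and the picture viewer there is one more tool, called after "Request:" as a command line: name --argument value ..., lists and objects as JSON in quotes. play_rows: Moves the arm, as the interface text tells. Its arguments: {"type":"object","properties":{"series":{"type":"string"},"grip_force":{"type":"number"}},"required":["series"]}

```bash
ls; mkdir -p pics; python3 - <<'E'
from bench import r
import cv2,numpy as np
np.set_printoptions(precision=4,suppress=True)
print(r.read_state())
for n in("scene","top","wrist"):
    cv2.imwrite(f"pics/{n}0.png",r.get_image(n)); print(n,r.camera_info(n))
E
```

```text
pics
{'clock': 0.0, 'joint_positions': array([ 1.068 ,  0.3427,  1.525 , -0.    ,  1.2754, -0.146 ]), 'joint_vel': array([-0.0009, -0.0002,  0.0005, -0.0006, -0.001 , -0.0014]), 'tau': array([  0.0006, -43.3671, -24.6021,  -0.0002,   0.0077,   0.    ]), 'eef_pos': array([0.1831, 0.4916, 0.2001]), 'tool_rot': array([-3.1401, -0.0002,  2.7848]), 'contact_force': array([ 0.4085, -0.5469,  0.3098]), 'moment': array([-0.0373,  0.0032, -0.053 ]), 'gripper_force': 0.0, 'opening': 0.08537394082401861}
scene {'mtx': array([[390.9081,   0.    , 255.8642],
       [  0.    , 390.9081, 191.7637],
       [  0.    ,   0.    ,   1.    ]]), 'rvec': array([ 2.1834, -0.9819,  0.4109]), 'tvec': array([-0.3438,  0.3278,  0.9343])}
top {'mtx': array([[434.0115,   0.    , 258.8767],
       [  0.    , 434.0115, 184.4807],
       [  0.    ,   0.    ,   1.    ]]), 'rvec': array([ 2.1711, -2.2313,  0.0445]), 'tvec': array([0.0182, 0.5194, 1.5183])}
wrist {'mtx': array([[265.6409,   0.    , 254.2695],
       [  0.    , 265.6409, 192.8523],
       [  0.    ,   0.    ,   1.    ]]), 'mount': array([[ 0.0003, -0.9589, -0.2838,  0.0717],
       [ 1.    ,  0.0002,  0.0004, -0.001 ],
       [-0.0003, -0.2838,  0.9589, -0.1729],
       [ 0.    ,  0.    ,  0.    ,  1.    ]])}
```

View pics/top0.png

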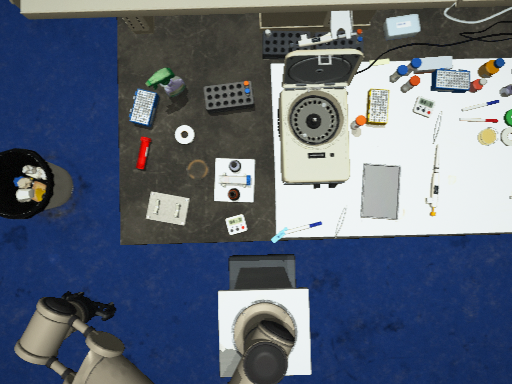

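View pics/scene0.png

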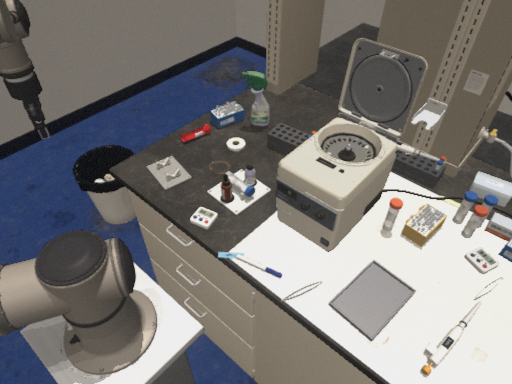

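View pics/wrist0.png

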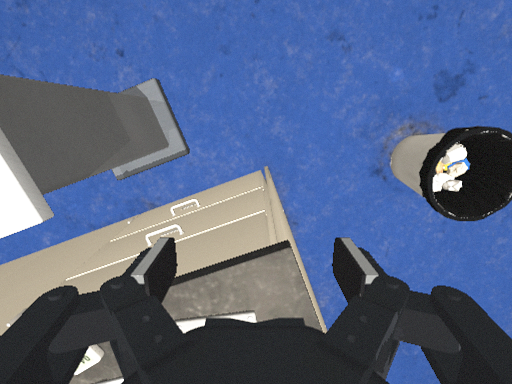

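Top view: the store is at about (235,181) with a white-bodied, blue-capped tube at (235,181), a bottle at (234,166) and another at (234,195). The cradle is at (168,208), the tray at (380,192) and the centrifuge at (316,120). The scene view shows the dropper at (227,190) on the near pad and the violet bottle at (250,175) on the far pad.

Look-alikes: a red tube at top (144,153), small tubes with blue or red caps at top right (400,73), the red-capped tube at (360,122), and the spray bottle at (165,78).

```bash
cat > h.py <<'E'
from bench import r
import cv2,numpy as np
from scipy.spatial.transform import Rotation as Ro
np.set_printoptions(precision=4,suppress=True)
def cam(n,st=None):
    """K, R(world->cam), camera centre"""
    i=r.camera_info(n)
    if n!="wrist":
        R=cv2.Rodrigues(i["rvec"])[0]; return i["mtx"],R,-R.T@i["tvec"]
    T=np.eye(4);T[:3,:3]=Ro.from_euler("xyz",st["tool_rot"]).as_matrix();T[:3,3]=st["eef_pos"]
    M=T@i["mount"]; return i["mtx"],M[:3,:3].T,M[:3,3]
def ray(c,p):
    K,R,C=c; d=R.T@np.linalg.inv(K)@np.array([p[0],p[1],1.]); return C,d/np.linalg.norm(d)
def onz(c,p,z):
    C,d=ray(c,p); return C+d*(z-C[2])/d[2]
def proj(c,P):
    K,R,C=c; q=(np.atleast_2d(P)-C)@R.T@K.T; return q[:,:2]/q[:,2:]
def tri(obs):
    """[(cam,pix)...] -> point, rms residual m"""
    A=np.zeros((3,3));b=np.zeros(3);L=[ray(*o) for o in obs]
    for C,d in L: Q=np.eye(3)-np.outer(d,d);A+=Q;b+=Q@C
    X=np.linalg.solve(A,b)
    return X,np.sqrt(np.mean([np.sum(((np.eye(3)-np.outer(d,d))@(X-C))**2) for C,d in L]))
E
python3 - <<'E'
from h import *
t=cam("top")
for n,p,z in[("store",(235,181),.008),("store cor",(215,159),.008),("",(255,159),.008),("",(255,202),.008),("",(215,202),.008),("far",(234,166),.07),("near",(234,195),.1),("cradle",(168,208),.008),("tray",(380,192),.01),("cfront",(316,184),.1)]:
    print(n,onz(t,p,z))
im=cv2.imread("pics/top0.png");a=cv2.resize(im[140:240,125:265],None,fx=4,fy=4,interpolation=cv2.INTER_CUBIC)
cv2.imwrite("pics/topcrop.png",a)
E
```

```text
store [0.5344 0.0878 0.008 ]
store cor [0.6142 0.1566 0.008 ]
 [0.6103 0.0152 0.008 ]
 [0.4584 0.0193 0.008 ]
 [0.4623 0.1601 0.008 ]
far [0.5823 0.0866 0.07  ]
near [0.4835 0.0873 0.1   ]
cradle [0.4457 0.326  0.008 ]
tray [ 0.4815 -0.4216  0.01  ]
cfront [ 0.5125 -0.1854  0.1   ]
```

View pics/topcrop.png

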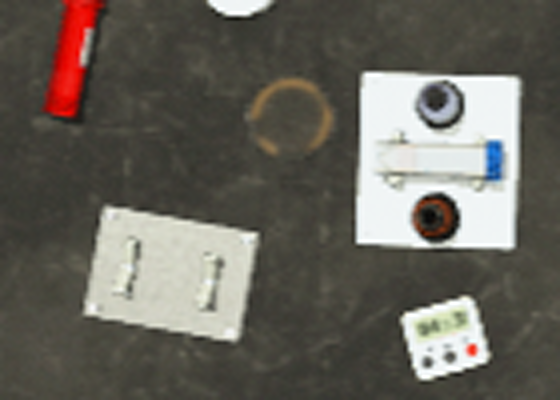

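The top crop confirms the choice: a white tube with its blue cap at crop (493,160), between the glass bottle at (440,103) (far, +x) and the brown dropper at (436,217) (near). The red tube at (75,60) is the look-alike. The empty cradle is at (170,272). Now moving to the first close viewpoint.

Request:
play_rows --series "0 0 -0.02 0 0 -6.81 1;0 0 -0.02 0 0 -6.81 1;0 0 -0.02 0 0 -6.81 1;-0.026 -0.021 0 0 0 0 1;-0.026 -0.021 0 0 0 0 1;-0.026 -0.021 0 0 0 0 1;-0.026 -0.021 0 0 0 0 1;-0.026 -0.021 0 0 0 0 1;-0.026 -0.021 0 0 0 0 1;-0.026 -0.021 0 0 0 0 1;-0.026 -0.021 0 0 0 0 1;-0.026 -0.021 0 0 0 0 1"

```text
clock: 1.15
eef_pos: [0.4183, 0.3016, 0.2606]
tool_rot: [-3.142, -0.0, 3.141]
contact_force: [0.8, -0.2, 0.2]
opening: 0.0856
gripper_force: 0.0
```

Request:
play_rows --series "0 0 0 0 0 0 1;0 0 0 0 0 0 1;0 0 0 0 0 0 1"

```text
clock: 1.4
eef_pos: [0.4169, 0.303, 0.2605]
tool_rot: [3.142, -0.001, 3.141]
contact_force: [-0.3, -0.2, -1.2]
opening: 0.0854
gripper_force: 0.0
```

```bash
python3 - <<'E'
from h import *
import pickle
s=r.read_state();im=r.get_image("wrist");cv2.imwrite("pics/w1.png",im);pickle.dump(s,open("w1.pkl","wb"))
print(s["clock"],s["eef_pos"],s["tool_rot"],s["joint_positions"],s["joint_vel"])
E
```

```text
1.4 [0.4169 0.303  0.2605] [ 3.1416 -0.001   3.1408] [ 0.4793  0.2843  1.4407  0.0005  1.4174 -1.0908] [ 0.025  -0.0083  0.0017  0.     -0.0001 -0.002 ]
```

View pics/w1.png

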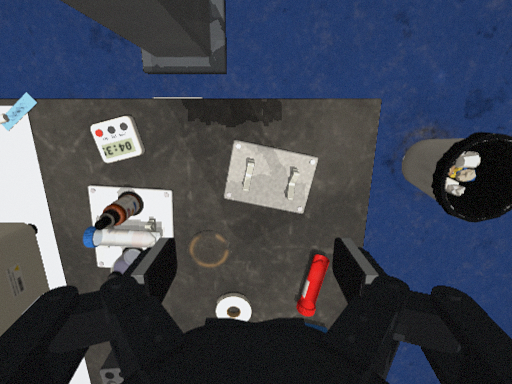

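The cradle is centred at about (271,177), its corners at (236,142), (316,159), (303,212) and (226,196). The store is at the left (130,228), partly hidden by a finger. Taking a second view, over the store.

Request:
play_rows --series "-0.014 -0.03 0 0 0 0 1;-0.014 -0.03 0 0 0 0 1;-0.014 -0.03 0 0 0 0 1;-0.014 -0.03 0 0 0 0 1;-0.014 -0.03 0 0 0 0 1;-0.014 -0.03 0 0 0 0 1;0 0 0 0 0 0 1;0 0 0 0 0 0 1;0 0 0 0 0 0 1"

```text
clock: 2.2
eef_pos: [0.5006, 0.1241, 0.2608]
tool_rot: [3.141, -0.0, -3.141]
contact_force: [0.7, -0.0, 0.8]
opening: 0.0856
gripper_force: 0.0
```

```bash
python3 - <<'E'
from h import *
import pickle
s=r.read_state();im=r.get_image("wrist");cv2.imwrite("pics/w2.png",im);pickle.dump(s,open("w2.pkl","wb"))
print(s["clock"],s["eef_pos"],s["tool_rot"])
a=cv2.resize(im[100:320,120:510],None,fx=2,fy=2,interpolation=cv2.INTER_CUBIC);cv2.imwrite("pics/w2c.png",a)
E
```

```text
2.2 [0.5006 0.1241 0.2608] [ 3.141  -0.0004 -3.1408]
```

View pics/w2c.png

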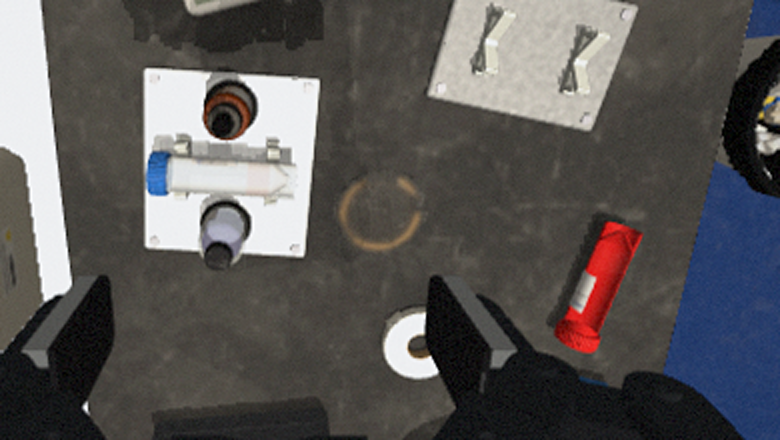

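The w2 crop shows the whole store: corners at about (145,68), (321,78), (305,257), (145,247). The dropper teat is at (222,122), the bottle cap at (218,257), and the tube runs from the cap at (150,174) to the foot at (296,180). Next I fit plate poses and heights and overlay the predicted outlines.

```bash
cat > fit.py <<'E'
from h import *
import pickle
from scipy.optimize import least_squares
def sub(im,pts,w=3):
    g=cv2.cvtColor(im,cv2.COLOR_BGR2GRAY);q=np.array(pts,np.float32).reshape(-1,1,2)
    return cv2.cornerSubPix(g,q.copy(),(w,w),(-1,-1),(3,40,.01)).reshape(-1,2)
def plate(p,sx,sy,z,order):
    c,s=np.cos(p[2]),np.sin(p[2])
    return np.array([[p[0]+c*a*sx/2-s*b*sy/2,p[1]+s*a*sx/2+c*b*sy/2,z] for a,b in order])
def fit(obs,sx,sy,z,order,p0,fz=False):
    f=lambda p:np.concatenate([(proj(c,plate(p,sx,sy,p[3] if fz else z,order)[i])-u).ravel() for c,i,u in obs])
    return least_squares(f,list(p0)+([z] if fz else []),x_scale=.01,loss="soft_l1")
E
python3 - <<'E'
from fit import *
i1,i2,it=[cv2.imread(f"pics/{n}.png") for n in("w1","w2","top0")]
s1,s2=[pickle.load(open(f"w{k}.pkl","rb")) for k in(1,2)]
c1,c2,ct=cam("wrist",s1),cam("wrist",s2),cam("top")
f=lambda *L:[(a/2+120,b/2+100) for a,b in L]
# order: near-right(-x,-y), (-x,+y), (+x,+y), (+x,-y)
O=[(-1,-1),(-1,1),(1,1),(1,-1)]
u2=sub(i2,f((145,68),(321,78),(305,257),(145,247)));u1=sub(i1,[(89,185),(173,189)])
print(u2,u1)
for fz in(0,1):
    o=fit([(c2,[0,1,2,3],u2),(c1,[0,1],u1)],.154,.14,.008,O,(.534,.088,0),fz);print("store",o.x,np.degrees(o.x[2]),o.fun)
S=o.x
v1=sub(i1,[(236,142),(316,159),(303,212),(226,196)]);v2=sub(i2,f((637,5),(590,130),(430,97)))
print(v1,v2)
for fz in(0,1):
    o=fit([(c1,[0,1,2,3],v1),(c2,[1,2,3],v2)],.1,.14,.008,O,(.445,.326,-.16),fz);print("cradle",o.x,np.degrees(o.x[2]),o.fun)
# two-view heights: teat tip, bottle cap, tube cap end and foot
for n,a,b in[("teat",(98.5,226),f((222,122))[0]),("tubecap end",(88,236.5),f((148,174))[0]),("foot",(155,239),f((296,180))[0])]:
    print(n,tri([(c1,a),(c2,b)]))
print("cap",tri([(ct,(125+438/4,140+100/4)),(c2,f((219,254))[0])]))
# overlay
m=cv2.resize(i2[130:250,160:300],None,fx=5,fy=5,interpolation=cv2.INTER_CUBIC)
def draw(P,col):
    q=(proj(c2,P)-[160,130])*5+2; cv2.polylines(m,[q.astype(np.int32).reshape(-1,1,2)],True,col,1)
t=np.linspace(0,2*np.pi,40)
def circ(x,rad,z):
    c,s=np.cos(S[2]),np.sin(S[2]);return np.c_[S[0]+c*x+rad*np.cos(t),S[1]+s*x+rad*np.sin(t),0*t+z]
for x,rad,z in[(-.05,.0165,.008),(-.05,.0165,.07),(-.05,.003,.11),(.05,.018,.008),(.05,.018,.05),(.05,.011,.082)]: draw(circ(x,rad,z),(0,255,0))
c,s=np.cos(S[2]),np.sin(S[2]);draw(np.array([[S[0]+c*a-s*b,S[1]+s*a+c*b,.038] for a,b in[(-.017,-.056),(-.017,.056),(.017,.056),(.017,-.056)]]),(0,0,255))
cv2.imwrite("pics/ov.png",m)
E
```

```text
[[192.1074 133.7262]
 [279.1814 139.2906]
 [271.266  228.0747]
 [192.258  223.2083]] [[ 87.6077 185.6923]
 [171.145  190.3411]]
store [ 0.5386  0.0896 -0.0626] -3.5849908001398827 [-0.7938 -0.3849  1.1279 -0.1743  0.9581  0.7617 -0.6439  0.9132 -0.8876
 -0.3975  0.4327 -0.0017]
store [ 0.5396  0.0886 -0.0603  0.0032] -3.452298303422823 [-0.8337  0.1477  0.0771  0.0822  0.2906  0.0823 -0.4788  0.4502  0.2307
 -0.4629  0.6094 -0.307 ]
[[234.2508 140.0568]
 [317.492  157.6019]
 [302.4838 212.7769]
 [223.7995 197.3598]] [[438.61   102.9574]
 [414.4254 164.9407]
 [333.2516 147.0017]]
cradle [ 0.445   0.3266 -0.2132] -12.214399749209171 [-1.1106 -1.5459  1.2561 -0.378  -0.0038  1.4288 -1.9247  0.3643  1.5803
 -0.5905  0.7233  0.9661 -0.8303  0.4322]
cradle [ 0.4459  0.3284 -0.2062  0.0017] -11.81376987032812 [ 0.0355 -1.0602  1.2752 -0.7651  0.6218  0.3821 -0.2842  0.0608 -0.227
 -0.1764 -0.2172  0.5477 -0.7706  0.8694]
teat (array([0.4853, 0.0951, 0.1083]), np.float64(0.0014614014576821138))
tubecap end (array([0.5366, 0.0299, 0.0367]), np.float64(0.0001403015620742313))
foot (array([0.5373, 0.1435, 0.0468]), np.float64(0.0012963933974502071))
cap (array([0.5857, 0.0858, 0.0762]), np.float64(0.0014868319489372641))
```

View pics/ov.png

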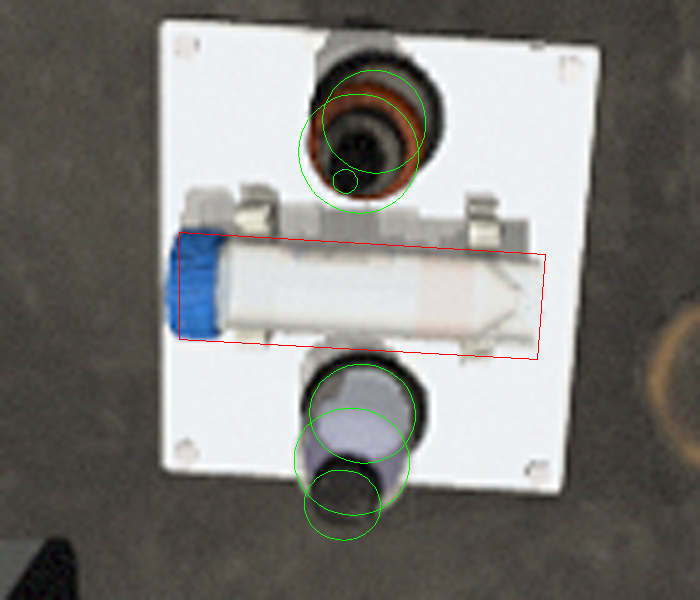

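The overlay agrees with the pads and tube to within 1–3 mm. Measured heights are teat 0.108, cap 0.076, tube about 0.04 and plate 0.003–0.008, all as they should be. I'll use store centre (0.5375, 0.089), yaw -3.5°, with the dropper at (0.487, 0.092). Going to the dropper.

Request:
play_rows --series "0.0136 -0.032 0 0 0 0 1;0 0 0.03 0 0 0 1;0 0 0.03 0 0 0 1;0 0 0.03 0 0 0 1;0 0 0.03 0 0 0 1;0 0 0.025 0 0 0 1;0 0 0.025 0 0 0 1;0 0 0.02 0 0 0 1;0 0 0.015 0 0 0 1;0 0 0.0088 0 0 0 1;0 0 0.0072 0 0 0 1;0 0 0 0 0 0 1" --grip_force 30

```text
clock: 3.25
eef_pos: [0.487, 0.0918, 0.039]
tool_rot: [3.141, -0.001, -3.14]
contact_force: [-0.3, 0.1, 0.2]
opening: 0.0853
gripper_force: 0.0
```

Request:
play_rows --series "0 0 0 0 0 0 0;0 0 0 0 0 0 0;0 0 0 0 0 0 0;0 0 0 0 0 0 0;0 0 0 0 0 0 0;0 0 0 0 0 0 0;0 0 0 0 0 0 0;0 0 0 0 0 0 0"

```text
clock: 3.92
eef_pos: [0.4885, 0.0912, 0.0407]
tool_rot: [3.141, 0.002, 3.141]
contact_force: [-0.1, 2.4, 6.3]
opening: 0.022
gripper_force: 31.6
```

The opening is 22 mm rather than 33 mm, so something is off. I'll look before lifting.

```bash
python3 - <<'E'
from h import *
s=r.read_state();print(s["opening"],s["eef_pos"],s["contact_force"])
im=r.get_image("wrist");sc=r.get_image("scene")
a=cv2.resize(im[130:384,110:400],None,fx=1.6,fy=1.6);b=cv2.resize(sc[110:230,160:300],None,fx=2.4,fy=2.4)
m=np.zeros((max(a.shape[0],b.shape[0]),a.shape[1]+b.shape[1],3),np.uint8);m[:a.shape[0],:a.shape[1]]=a;m[:b.shape[0],a.shape[1]:]=b
print(m.shape);cv2.imwrite("pics/g1.png",m)
E
```

```text
0.021971473148940962 [0.4885 0.0912 0.0407] [-0.1347  2.4349  6.3025]
(406, 800, 3)
```

View pics/g1.png

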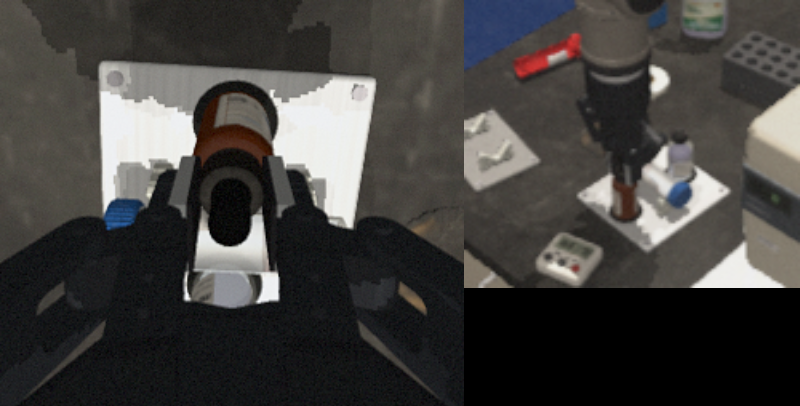

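```bash
python3 - <<'E'
from h import *
s=r.read_state();c=cam("wrist",s)
for z in(.008,):
  for p in((256,180),(231,203),(283,203)): print(p,onz(c,p,z))
print("shoulder region / collar / teat tip px -> z")
for n,p in(("shoulder left edge of brown",(234,215)),("collar c",(254,243)),("tip",(254,282))):
  print(n,[onz(c,p,z) for z in(.06,.07,.075,.11)])
T=s["eef_pos"]
for z in(0,.01,.019,.03): print("tool axis pts z",T[2]+z,proj(c,[T[0],T[1],T[2]+z]), "crop",(proj(c,[T[0],T[1],T[2]+z])-[110,130])*1.6)
E
```

```text
(256, 180) [0.4667 0.0916 0.008 ]
(231, 203) [0.4861 0.0712 0.008 ]
(283, 203) [0.4861 0.1137 0.008 ]
shoulder region / collar / teat tip px -> z
shoulder left edge of brown [array([0.4762, 0.0776, 0.06  ]), array([0.4723, 0.0785, 0.07  ]), array([0.4703, 0.0789, 0.075 ]), array([0.4566, 0.0817, 0.11  ])]
collar c [array([0.4953, 0.09  , 0.06  ]), array([0.4901, 0.09  , 0.07  ]), array([0.4876, 0.09  , 0.075 ]), array([0.4695, 0.09  , 0.11  ])]
tip [array([0.5242, 0.09  , 0.06  ]), array([0.5171, 0.09  , 0.07  ]), array([0.5136, 0.09  , 0.075 ]), array([0.489, 0.09 , 0.11 ])]
tool axis pts z 0.04066921147235784 [[255.6871 221.363 ]] crop [[233.0993 146.1808]]
tool axis pts z 0.05066921147235784 [[255.7753 227.2114]] crop [[233.2404 155.5382]]
tool axis pts z 0.05966921147235783 [[255.8632 233.0453]] crop [[233.3812 164.8725]]
tool axis pts z 0.07066921147235783 [[255.9838 241.0436]] crop [[233.5741 177.6698]]
```

The pads closed on the 22 mm collar: they sit higher than nominal at this opening. The dropper is still upright and in place. I can see past the palm to the bottle cap at (225,285), so there is clearance above the teat at (230,240). I'll reopen, lower 9 mm and regrip.

Request:
play_rows --series "0 0 0 0 0 0 1;0 0 0 0 0 0 1;0 0 0 0 0 0 1;0 0 0 0 0 0 1;0 0 0 0 0 0 1;0 0 0 0 0 0 1;0 0 0.003 0 0 0 1;0 0 0.003 0 0 0 1;0 0 0.003 0 0 0 1;0 0 0 0 0 0 1;0 0 0 0 0 0 1"

```text
clock: 4.93
eef_pos: [0.4874, 0.0909, 0.0305]
tool_rot: [3.142, -0.001, 3.141]
contact_force: [0.0, -0.3, -0.2]
opening: 0.0853
gripper_force: 0.0
```

Request:
play_rows --series "0 0 0 0 0 0 0;0 0 0 0 0 0 0;0 0 0 0 0 0 0;0 0 0 0 0 0 0;0 0 0 0 0 0 0;0 0 0 0 0 0 0;0 0 0 0 0 0 0;0 0 0 0 0 0 0"

```text
clock: 5.6
eef_pos: [0.4879, 0.091, 0.0311]
tool_rot: [3.141, 0.001, 3.141]
contact_force: [-1.2, 0.7, 3.8]
opening: 0.03
gripper_force: 29.6
```

Opening is now 30 mm, and there is still some upward force, so the pads are near the shoulder. A close look at pad height and palm clearance before going deeper.

```bash
python3 - <<'E'
from h import *
s=r.read_state();c=cam("wrist",s);T=s["eef_pos"]
im=r.get_image("wrist")
a=cv2.resize(im[170:384,150:370],None,fx=2.7,fy=2.7,interpolation=cv2.INTER_CUBIC)
def L(z,h,col):
    q=((proj(c,[[T[0]+h[0],T[1]-h[1],z],[T[0]+h[0],T[1]+h[1],z]])-[150,170])*2.7).astype(int)
    cv2.line(a,tuple(map(int,q[0])),tuple(map(int,q[1])),col,1)
L(.070,(0,.0165),(0,255,0));L(.110,(0,.006),(0,255,255))
for d,col in((0,(255,0,0)),(.019,(255,0,255)),(.03,(0,0,255))): L(T[2]+d,(-.011,.016),col)
for x in(-.038,0): L(T[2]+.073,(x,.03),(255,255,0))
cv2.imwrite("pics/g2.png",a);print(s["opening"],a.shape)
E
```

```text
0.029974178870958976 (578, 594, 3)
```

View pics/g2.png

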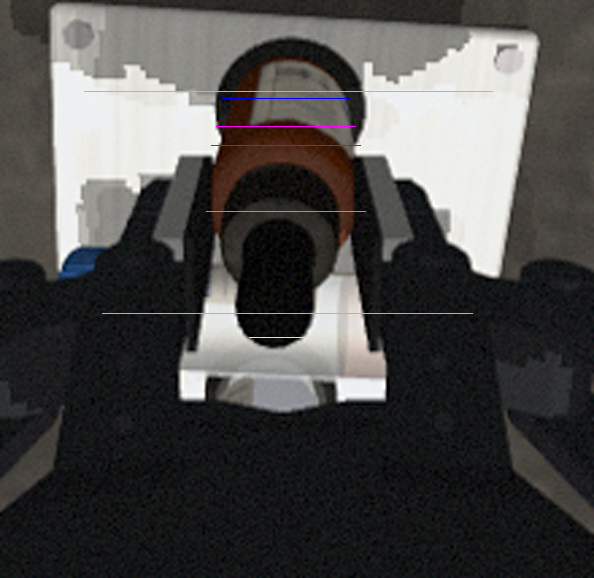

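The dropper's shoulder and teat match their overlay lines at rows 211 and 337, but the pads' lower ends, at row 155, only reach the top of the body. The palm edge, at row 400, is well clear of the teat tip at row 345. I'll go 12 mm deeper.

Request:
play_rows --series "0 0 0 0 0 0 1;0 0 0 0 0 0 1;0 0 0 0 0 0 1;0 0 0 0 0 0 1;0 0 0 0 0 0 1;0 0 0.003 0 0 0 1;0 0 0.003 0 0 0 1;0 0 0.003 0 0 0 1;0 0 0.003 0 0 0 1;0 0 0 0 0 0 1;0 0 0 0 0 0 1"

```text
clock: 6.57
eef_pos: [0.4875, 0.0909, 0.0185]
tool_rot: [3.142, -0.001, 3.141]
contact_force: [-0.1, -0.5, 0.2]
opening: 0.0855
gripper_force: 0.0
```

Request:
play_rows --series "0 0 0 0 0 0 0;0 0 0 0 0 0 0;0 0 0 0 0 0 0;0 0 0 0 0 0 0;0 0 0 0 0 0 0;0 0 0 0 0 0 0;0 0 0 0 0 0 0;0 0 0 0 0 0 0"

```text
clock: 7.23
eef_pos: [0.4879, 0.091, 0.019]
tool_rot: [3.141, 0.001, 3.141]
contact_force: [-1.7, 1.6, 3.1]
opening: 0.031
gripper_force: 29.7
```

Request:
play_rows --series "0 0 -0.004 0 0 0 0;0 0 -0.008 0 0 0 0;0 0 -0.012 0 0 0 0;0 0 -0.016 0 0 0 0;0 0 -0.02 0 0 0 0;0 0 -0.02 0 0 0 0;0 0 -0.02 0 0 0 0;0 0 0 0 0 0 0;0 0 0 0 0 0 0"

```text
clock: 7.98
eef_pos: [0.4882, 0.0908, 0.1199]
tool_rot: [-3.142, 0.003, 3.141]
contact_force: [0.5, -0.3, -1.8]
opening: 0.0309
gripper_force: 29.8
```

```bash
python3 - <<'E'
from h import *
s=r.read_state();im=r.get_image("wrist");sc=r.get_image("scene")
a=cv2.resize(im[170:384,150:370],None,fx=1.8,fy=1.8);b=cv2.resize(sc[90:230,160:300],None,fx=2.7,fy=2.7)
m=np.zeros((385,a.shape[1]+b.shape[1],3),np.uint8);m[:a.shape[0],:a.shape[1]]=a;m[:b.shape[0],a.shape[1]:]=b
cv2.imwrite("pics/g3.png",m)
E
```

```text
(no output)
```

View pics/g3.png

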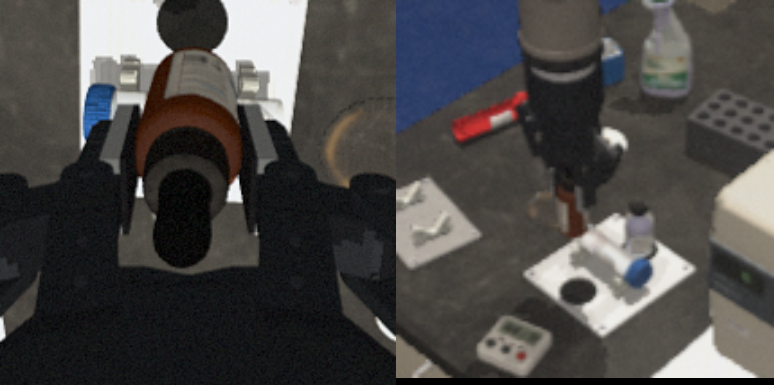

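The dropper is held upright and clear, with its bare pad visible at (578,290) in the scene inset. Carrying it in front of the centrifuge to a view of the tray.

Request:
play_rows --series "0.015 -0.015 -0.01 0 0 0 0;0.03 -0.025 -0.01 0 0 0 0;0.03 -0.03 -0.01 0 0 0 0;0.015 -0.036 -0.005 0 0 0 0;0 -0.036 -0.005 0 0 0 0;0 -0.036 -0.005 0 0 0 0;0 -0.036 -0.005 0 0 0 0;0 -0.036 -0.005 0 0 0 0;0 -0.036 -0.005 0 0 0 0;0 -0.036 -0.005 0 0 0 0;0 -0.036 -0.005 0 0 0 0;0 -0.036 -0.005 0 0 0 0"

```text
clock: 9.08
eef_pos: [0.3979, -0.3031, 0.1922]
tool_rot: [3.139, -0.002, 3.141]
contact_force: [1.3, -0.3, -0.4]
opening: 0.0313
gripper_force: 29.9
```

Request:
play_rows --series "0 -0.036 0 0 0 0 0;0 -0.025 0 0 0 0 0;0 -0.01 0 0 0 0 0;0 0 0 0 0 0 0;0 0 0 0 0 0 0;0 0 0 0 0 0 0"

```text
clock: 9.58
eef_pos: [0.3988, -0.371, 0.1927]
tool_rot: [3.14, -0.001, -3.141]
contact_force: [-0.4, -0.1, 0.0]
opening: 0.0312
gripper_force: 29.9
```

```bash
python3 - <<'E'
from h import *
import pickle
s=r.read_state();im=r.get_image("wrist");cv2.imwrite("pics/w3.png",im);pickle.dump(s,open("w3.pkl","wb"))
print(s["clock"],s["eef_pos"],s["tool_rot"],s["opening"],s["joint_positions"])
E
```

```text
9.5833 [ 0.3988 -0.371   0.1927] [ 3.1397 -0.001  -3.1409] 0.031185931244044826 [-0.8903  0.3857  1.481   0.0005  1.277  -2.462 ]
```

View pics/w3.png

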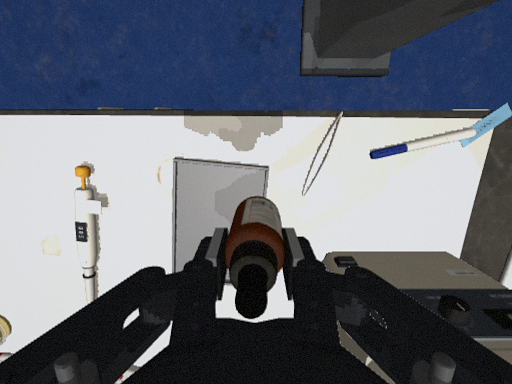

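Wrist view: the tray's near corners are at (175,157) and (269,166), its left far edge near (173,283). It is empty. Fitting the tray from this view plus the top view.

```bash
python3 - <<'E'
from fit import *
im,it=cv2.imread("pics/w3.png"),cv2.imread("pics/top0.png")
s=pickle.load(open("w3.pkl","rb"));c,ct=cam("wrist",s),cam("top")
O=[(-1,-1),(-1,1),(1,1),(1,-1)]
u=sub(im,[(175,157),(269,166)]);v=sub(it,[(399,218),(361,217),(363,164),(400,166)],4)
print(u,v)
for fz in(0,1):
    o=fit([(c,[0,1],u),(ct,[0,1,2,3],v)],.19,.13,.012,O,(.48,-.42,0),fz);print(o.x,np.degrees(o.x[2]),o.fun)
for p in u: print(onz(c,p,.012))
print([onz(ct,p,.012) for p in v])
print(np.linalg.norm(onz(c,u[0],.012)-onz(c,u[1],.012)))
E
```

```text
[[173.5603 157.3112]
 [268.4397 165.7042]] [[397.0962 218.9677]
 [360.057  217.1046]
 [362.8062 163.2451]
 [399.862  166.0934]]
[ 0.4826 -0.4227 -0.0825] -4.725110354011242 [-0.2146  0.5081  1.775   0.1029  0.7035  0.7792  0.7092  0.5958  0.423
  0.5168  0.2175 -0.3061]
[ 0.4839 -0.4249 -0.0856  0.0023] -4.903088561584165 [ 0.5616  0.2113 -0.0175 -0.1127  0.3342  0.3351  0.5806  0.0504  0.4457
  0.325   0.0018 -0.3973]
[ 0.3819 -0.4793  0.012 ]
[ 0.3931 -0.3525  0.012 ]
[array([ 0.3853, -0.4773,  0.012 ]), array([ 0.3954, -0.3477,  0.012 ]), array([ 0.5845, -0.3644,  0.012 ]), array([ 0.5709, -0.4945,  0.012 ])]
0.12731728025158057
```

Tray: centre (0.483, -0.4225), yaw -4.8°; its width, reach and height are all plausible. The dropper goes to the far spot at (0.528, -0.425), with a final TCP height of about 0.015.

Request:
play_rows --series "-0.025 -0.01 0 0 0 0 0;-0.035 -0.014 0 0 0 0 0;-0.035 -0.015 0 0 0 0 0;-0.034 -0.015 0 0 0 0 0;0 0 0.02 0 0 0 0;0 0 0.03 0 0 0 0;0 0 0.03 0 0 0 0;0 0 0.03 0 0 0 0;0 0 0.025 0 0 0 0;0 0 0.018 0 0 0 0;0 0 0.012 0 0 0 0;0 0 0.007 0 0 0 0"

```text
clock: 10.63
eef_pos: [0.5278, -0.4251, 0.0199]
tool_rot: [3.14, -0.002, -3.14]
contact_force: [-0.0, 1.2, 0.2]
opening: 0.0308
gripper_force: 29.9
```

Request:
play_rows --series "0 0 0.001 0 0 0 0;0 0 0.001 0 0 0 0;0 0 0.001 0 0 0 0;0 0 0 0 0 0 0"

```text
clock: 10.97
eef_pos: [0.5285, -0.4273, 0.0196]
tool_rot: [-3.14, 0.002, 3.141]
contact_force: [-0.3, 0.3, -0.5]
opening: 0.0308
gripper_force: 29.9
```

Request:
play_rows --series "0 0 0.0015 0 0 0 0;0 0 0.001 0 0 0 0;0 0 0.001 0 0 0 0;0 0 0 0 0 0 0"

```text
clock: 11.3
eef_pos: [0.528, -0.4269, 0.0152]
tool_rot: [-3.141, 0.001, 3.141]
contact_force: [-0.3, 0.4, -0.1]
opening: 0.0308
gripper_force: 30.0
```

Request:
play_rows --series "0 0 0.0005 0 0 0 0;0 0 0.0005 0 0 0 0;0 0 0 0 0 0 0"

```text
clock: 11.55
eef_pos: [0.5283, -0.4269, 0.015]
tool_rot: [-3.141, 0.001, 3.141]
contact_force: [-1.4, 1.7, 7.0]
opening: 0.0308
gripper_force: 30.6
```

Contact at z 0.015, as expected (7 N). Releasing and returning for the glass bottle.

Request:
play_rows --series "0 0 0 0 0 0 0.75;0 0 0 0 0 0 0.75;0 0 0 0 0 0 0.75;0 0 0 0 0 0 0.75;0 0 0 0 0 0 0.75;0 0 -0.01 0 0 0 0.75;0 0 -0.02 0 0 0 0.75;0 0 -0.03 0 0 0 0.75;0 0 -0.03 0 0 0 0.75;0 0 -0.03 0 0 0 0.75;0 0 -0.03 0 0 0 0.75;0 0 -0.03 0 0 0 0.75"

```text
clock: 12.55
eef_pos: [0.5277, -0.4266, 0.1963]
tool_rot: [-3.141, 0.001, 3.141]
contact_force: [0.6, -0.8, -1.5]
opening: 0.064
gripper_force: 0.0
```

Request:
play_rows --series "0.032 0 0 0 0 0 0.75;0.032 0 0 0 0 0 0.75;0.032 0.01 0 0 0 0 0.75;0.032 0.026 0 0 0 0 0.75;0 0.036 0 0 0 0 0.75;0 0.036 0 0 0 0 0.75;0 0.036 0 0 0 0 0.75;0 0.036 0 0 0 0 0.75;0 0.036 0 0 0 0 0.75;0 0.036 0 0 0 0 0.75;0 0.036 0 0 0 0 0.75;0 0.036 0 0 0 0 0.75"

```text
clock: 13.55
eef_pos: [0.3997, -0.1012, 0.1947]
tool_rot: [-3.141, 0.002, 3.141]
contact_force: [0.6, -0.2, -0.7]
opening: 0.0643
gripper_force: 0.0
```

Request:
play_rows --series "0 0.036 0 0 0 0 1;0 0.036 0 0 0 0 1;0 0.014 0 0 0 0 1;0 0 0 0 0 0 1;0 0 0 0 0 0 1"

```text
clock: 13.97
eef_pos: [0.4002, -0.0164, 0.1946]
tool_rot: [-3.141, 0.001, -3.139]
contact_force: [-0.0, -0.5, 0.6]
opening: 0.0853
gripper_force: 0.0
```

```bash
python3 - <<'E'
from h import *
import pickle
s=r.read_state();im=r.get_image("wrist");cv2.imwrite("pics/w4.png",im);pickle.dump(s,open("w4.pkl","wb"))
t=r.get_image("top");cv2.imwrite("pics/t4.png",t)
print(s["clock"],s["eef_pos"],s["joint_positions"])
a=cv2.resize(im[60:320,140:400],None,fx=2,fy=2);b=cv2.resize(t[150:230,345:415],None,fx=4,fy=4)
m=np.zeros((520,800,3),np.uint8);m[:520,:520]=a;m[:320,520:]=b;cv2.imwrite("pics/v4.png",m)
E
```

```text
13.9667 [ 0.4002 -0.0164  0.1946] [-0.2328  0.117   1.843  -0.0003  1.1801 -1.8056]
```

View pics/v4.png

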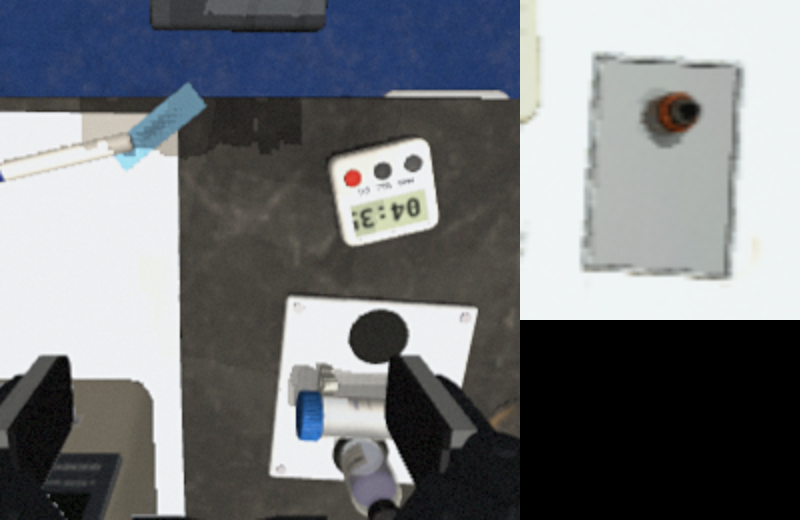

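The dropper stands upright in the far half of the tray (right inset, (680,110)), and the bare pad is visible at (378,336). Next the bottle at (0.587, 0.085).

Request:
play_rows --series "-0.02 0.017 0 0 0 0 1;-0.033 0.017 0 0 0 0 1;-0.034 0.017 0 0 0 0 1;-0.034 0.017 0 0 0 0 1;-0.034 0.017 0 0 0 0 1;-0.032 0.016 0 0 0 0 1;0 0 0 0 0 0 1;0 0 0.02 0 0 0 1;0 0 0.03 0 0 0 1;0 0 0.03 0 0 0 1;0 0 0.03 0 0 0 1;0 0 0.025 0 0 0 1"

```text
clock: 15.07
eef_pos: [0.5864, 0.0823, 0.0567]
tool_rot: [-3.141, -0.002, 3.139]
contact_force: [0.3, 0.3, 0.3]
opening: 0.0853
gripper_force: 0.0
```

Request:
play_rows --series "0 0 0.02 0 0 0 1;0 0 0.015 0 0 0 1;0 0 0.0085 0 0 0 1;0 0 0 0 0 0 1;0 0 0 0 0 0 1"

```text
clock: 15.48
eef_pos: [0.5873, 0.0833, 0.0155]
tool_rot: [3.142, -0.0, 3.14]
contact_force: [-0.3, 0.1, -0.1]
opening: 0.0854
gripper_force: 0.0
```

Request:
play_rows --series "0 0 0 0 0 0 0;0 0 0 0 0 0 0;0 0 0 0 0 0 0;0 0 0 0 0 0 0;0 0 0 0 0 0 0;0 0 0 0 0 0 0;0 0 0 0 0 0 0;0 0 0 0 0 0 0" --grip_force 40

```text
clock: 16.15
eef_pos: [0.5877, 0.0846, 0.0163]
tool_rot: [3.141, 0.002, -3.142]
contact_force: [-1.2, 1.1, 6.2]
opening: 0.0344
gripper_force: 39.6
```

Good grip, 34.4 mm. Lifting and carrying it to the near tray spot (0.438, -0.419).

Request:
play_rows --series "0 0 -0.005 0 0 0 0;0 0 -0.015 0 0 0 0;0 0 -0.025 0 0 0 0;0 0 -0.03 0 0 0 0;0 0 -0.03 0 0 0 0;0 0 -0.025 0 0 0 0;0.02 -0.01 0 0 0 0 0;0.033 -0.017 0 0 0 0 0;0.034 -0.017 0 0 0 0 0;0.034 -0.017 0 0 0 0 0;0.034 -0.017 0 0 0 0 0;0.02 -0.025 0 0 0 0 0"

```text
clock: 17.15
eef_pos: [0.4077, -0.0181, 0.1449]
tool_rot: [3.141, -0.003, -3.14]
contact_force: [-0.6, -0.1, -2.0]
opening: 0.0341
gripper_force: 40.1
```

Request:
play_rows --series "0 -0.036 0 0 0 0 0;0 -0.036 0 0 0 0 0;0 -0.036 0 0 0 0 0;0 -0.036 0 0 0 0 0;0 -0.036 0 0 0 0 0;0 -0.036 0 0 0 0 0;0 -0.036 0 0 0 0 0;0 -0.036 0 0 0 0 0;0 -0.036 0 0 0 0 0;-0.008 -0.036 0 0 0 0 0;-0.009 -0.026 0 0 0 0 0;-0.009 -0.014 0 0 0 0 0"

```text
clock: 18.15
eef_pos: [0.4371, -0.4221, 0.1447]
tool_rot: [-3.141, -0.001, 3.139]
contact_force: [-0.3, 0.4, -2.0]
opening: 0.0338
gripper_force: 40.2
```

Request:
play_rows --series "0 0 0 0 0 0 0;0 0 0 0 0 0 0;0 0 0 0 0 0 0"

```text
clock: 18.4
eef_pos: [0.4373, -0.4176, 0.1448]
tool_rot: [3.14, -0.001, -3.141]
contact_force: [-0.5, -0.4, -1.5]
opening: 0.0341
gripper_force: 40.2
```

Request:
play_rows --series "0 0 0.015 0 0 0 0;0 0 0.03 0 0 0 0;0 0 0.03 0 0 0 0;0 0 0.025 0 0 0 0;0 0 0.015 0 0 0 0;0 0 0.008 0 0 0 0;0 0 0.004 0 0 0 0;0 0 0.002 0 0 0 0;0 0 0.001 0 0 0 0;0 0 0.001 0 0 0 0;0 0 0.0005 0 0 0 0;0 0 0 0 0 0 0"

```text
clock: 19.4
eef_pos: [0.4381, -0.4191, 0.0145]
tool_rot: [-3.141, 0.001, 3.141]
contact_force: [-0.1, 0.8, -2.0]
opening: 0.034
gripper_force: 40.2
```

Request:
play_rows --series "0 0 0.001 0 0 0 0;0 0 0.0005 0 0 0 0;0 0 0.0005 0 0 0 0;0 0 0 0 0 0 0"

```text
clock: 19.73
eef_pos: [0.4382, -0.4189, 0.0124]
tool_rot: [-3.141, 0.001, 3.141]
contact_force: [-0.8, 1.8, 2.2]
opening: 0.0341
gripper_force: 40.7
```

Contact. Releasing, then back in front of the centrifuge to above the store with a quarter turn.

Request:
play_rows --series "0 0 0 0 0 0 0.75;0 0 0 0 0 0 0.75;0 0 0 0 0 0 0.75;0 0 0 0 0 0 0.75;0 0 0 0 0 0 0.75;0 0 -0.01 0 0 0 0.75;0 0 -0.02 0 0 0 0.75;0 0 -0.03 0 0 0 0.75;0 0 -0.03 0 0 0 0.75;0 0 -0.03 0 0 0 0.75;0 0 -0.03 0 0 0 0.75;0 0 -0.03 0 0 0 0.75"

```text
clock: 20.73
eef_pos: [0.4377, -0.4186, 0.1943]
tool_rot: [-3.141, 0.001, 3.141]
contact_force: [0.6, -0.5, -0.4]
opening: 0.0638
gripper_force: 0.0
```

Request:
play_rows --series "0.018 0.01 0 0 0 0 0.75;0.018 0.03 0 0 0 0 0.75;0 0.036 0 0 0 0 0.75;0 0.036 0 0 0 0 0.75;0 0.036 0 0 0 0 0.75;0 0.036 0 0 0 0 0.75;0 0.036 0 0 0 0 0.75;0 0.036 0 0 0 0 0.75;0 0.036 0 0 0 0 0.75;0 0.036 0 0 0 0 0.75;0 0.036 0 0 0 0 0.75;0 0.036 0 0 0 0 0.75"

```text
clock: 21.73
eef_pos: [0.4017, -0.0172, 0.1928]
tool_rot: [-3.141, 0.002, 3.141]
contact_force: [0.6, -0.4, 0.2]
opening: 0.064
gripper_force: 0.0
```

Request:
play_rows --series "0 0.036 0 0 0 0 1;0 0.036 0 0 0 0 1;-0.034 0.02 0 0 0 0 1;-0.034 0.017 0 0 0 0 1;-0.034 0 0 0 0 0 1;-0.034 0 0 0 0 7.1 1;0 0 0 0 0 7.1 1;0 0 0 0 0 7.1 1;0 0 0 0 0 7.1 1;0 0 0 0 0 7.1 1;0 0 0 0 0 7.1 1;0 0 0 0 0 7.1 1"

```text
clock: 22.73
eef_pos: [0.538, 0.0902, 0.1926]
tool_rot: [3.141, 0.0, 2.268]
contact_force: [-0.2, -0.7, 0.7]
opening: 0.0852
gripper_force: 0.0
```

Request:
play_rows --series "0 0 0 0 0 7.1 1;0 0 0 0 0 7.1 1;0 0 0 0 0 7.1 1;0 0 0 0 0 7.1 1;0 0 0 0 0 7.1 1;0 0 0 0 0 7.1 1;0 0 0 0 0 1.2 1;0 0 0 0 0 0 1;0 0 0 0 0 0 1"

```text
clock: 23.48
eef_pos: [0.538, 0.0902, 0.1923]
tool_rot: [3.141, -0.0, 1.513]
contact_force: [-0.6, 0.1, 0.4]
opening: 0.0855
gripper_force: 0.0
```

```bash
python3 - <<'E'
from h import *
import pickle
s=r.read_state();im=r.get_image("wrist");cv2.imwrite("pics/w5.png",im);pickle.dump(s,open("w5.pkl","wb"))
t=r.get_image("top");print(s["clock"],s["eef_pos"],np.degrees(s["tool_rot"]),s["joint_positions"])
a=cv2.resize(im[60:320,120:380],None,fx=2,fy=2);b=cv2.resize(t[150:230,345:415],None,fx=4,fy=4)
m=np.zeros((520,800,3),np.uint8);m[:520,:520]=a;m[:320,520:]=b;cv2.imwrite("pics/v5.png",m)
E
```

```text
23.4833 [0.538  0.0902 0.1923] [179.973   -0.0087  86.6812] [0.0256 0.386  1.4818 0.0001 1.2732 0.0835]
```

View pics/v5.png

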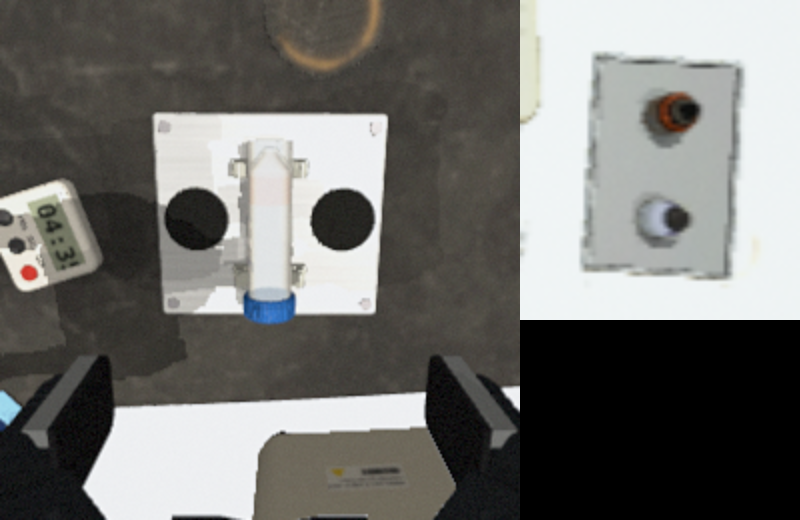

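Both bottles stand upright in the tray (inset). The tube lies straight below the tool, foot at (268,140) and cap end at (270,318), with the bare pads at (196,218) and (342,219).

```bash
python3 - <<'E'
from fit import *
s=pickle.load(open("w5.pkl","rb"));c=cam("wrist",s);im=cv2.imread("pics/w5.png")
f=lambda a,b:(a/2+120,b/2+60)
hsv=cv2.cvtColor(im,cv2.COLOR_BGR2HSV)
g=cv2.cvtColor(im,cv2.COLOR_BGR2GRAY)
for lo,hi in((f(150,175),f(235,265)),(f(300,175),f(385,265))):
    m=np.zeros_like(g);x0,y0,x1,y1=map(int,(*lo,*hi));m[y0:y1,x0:x1]=(g[y0:y1,x0:x1]<60)
    k=cv2.moments(m,True);p=(k["m10"]/k["m00"],k["m01"]/k["m00"]);print("pad",p,onz(c,p,.008))
m=cv2.inRange(hsv,(100,120,50),(125,255,255))[195:230,230:280];ys,xs=np.nonzero(m);print("cap",xs.min()+230,xs.max()+230,ys.min()+195,ys.max()+195)
o=sub(im,[f(155,115),f(386,115),f(377,313),f(164,313)]);O=[(-1,1),(1,1),(1,-1),(-1,-1)]
for fz in(0,1):
    q=fit([(c,[0,1,2,3],o)],.154,.14,.008,O,(.538,.09,-.06),fz);print(q.x,np.degrees(q.x[2]),q.fun)
for p,z in((f(270,318),.03),(f(268,140),.045),(f(269,305),.05)):print(onz(c,p,z))
import pickle
s1,s2=[pickle.load(open(f"w{k}.pkl","rb")) for k in(1,2)]
E
```

```text
pad (214.34411085450347, 170.24364896073902) [0.4838 0.0912 0.008 ]
pad (291.6222222222222, 169.85098039215686) [0.5893 0.0857 0.008 ]
cap 242 266 207 221
[ 0.5388  0.0891 -0.0626] -3.5847736220732926 [-1.0797 -0.6425  1.2995 -0.8702  0.6694  1.7137 -0.7883  1.3969]
[ 0.5388  0.0883 -0.0618  0.0006] -3.5434972789326062 [ 0.0942 -0.0034 -0.0198 -0.3321 -0.3215  0.3034  0.2291  0.0643]
[0.5356 0.0254 0.03  ]
[0.5411 0.1436 0.045 ]
[0.5359 0.0424 0.05  ]
```

Store centre (0.538, 0.0885), yaw -3.5°; the tube's middle is near (0.538, 0.087). Descending.

Request:
play_rows --series "-0.003 0 0.015 0 0 0 1;0 0 0.03 0 0 0 1;0 0 0.03 0 0 0 1;0 0 0.03 0 0 0 1;0 0 0.03 0 0 0 1;0 0 0.02 0 0 0 1;0 0 0.012 0 0 0 1;0 0 0.006 0 0 0 1;0 0 0.004 0 0 0 1;0 0 0.003 0 0 0 1;0 0 0 0 0 0 1;0 0 0 0 0 0 1" --grip_force 20

```text
clock: 24.58
eef_pos: [0.5384, 0.0873, 0.0126]
tool_rot: [3.14, -0.0, 1.51]
contact_force: [0.2, -0.0, 0.6]
opening: 0.0854
gripper_force: 0.0
```

Request:
play_rows --series "0 0 0 0 0 0 0;0 0 0 0 0 0 0;0 0 0 0 0 0 0;0 0 0 0 0 0 0;0 0 0 0 0 0 0;0 0 0 0 0 0 0;0 0 0 0 0 0 0;0 0 0 0 0 0 0"

```text
clock: 25.25
eef_pos: [0.5381, 0.0872, 0.0122]
tool_rot: [3.141, -0.0, 1.51]
contact_force: [-0.6, 0.2, 4.7]
opening: 0.0305
gripper_force: 19.4
```

Request:
play_rows --series "0 0 -0.003 0 0 0 0;0 0 -0.006 0 0 0 0;0 0 -0.012 0 0 0 0;0 0 -0.02 0 0 0 0;0 0 -0.025 0 0 0 0;0 0 -0.025 0 0 0 0;0 0 -0.02 0 0 0 0;0 0 -0.01 0 0 0 0;0 0 0 0 0 0 0;0 0 0 0 0 0 0"

```text
clock: 26.08
eef_pos: [0.5375, 0.0872, 0.1325]
tool_rot: [-3.141, -0.0, 1.509]
contact_force: [0.1, -0.2, -1.5]
opening: 0.0299
gripper_force: 18.8
```

```bash
python3 - <<'E'
from fit import *
s=r.read_state();im=r.get_image("wrist");cv2.imwrite("pics/w6.png",im);pickle.dump(s,open("w6.pkl","wb"));c=cam("wrist",s)
print(s["eef_pos"],np.degrees(s["tool_rot"]),s["opening"])
m=cv2.inRange(cv2.cvtColor(im,cv2.COLOR_BGR2HSV),(100,120,50),(125,255,255));n,l,st,ce=cv2.connectedComponentsWithStats(m)
print([ (st[i].tolist(),ce[i].round(1).tolist()) for i in range(1,n) if st[i][4]>80])
T=s["eef_pos"]; R=Ro.from_euler("xyz",s["tool_rot"]).as_matrix()
for d in(.014,.019,.026,.03):
    print(d,proj(c,[T+R@np.array([a,0,-d]) for a in(.056,-.046,-.056)]).round(0).tolist())
print(np.unique([p for p in open("/dev/null")]))
# same-scale check: white pixels of held tube, row profile at centre column
g=cv2.cvtColor(im,cv2.COLOR_BGR2GRAY);print(g[60:260:5,254].tolist())
E
```

```text
[0.5375 0.0872 0.1325] [-179.993    -0.0061   86.485 ] 0.02989001060544913
[([0, 0, 61, 147, 6205], [22.3, 81.4]), ([0, 242, 102, 121, 5156], [51.8, 298.4]), ([229, 291, 52, 32, 795], [254.3, 311.4])]
0.014 [[254.0, 141.0], [254.0, 289.0], [254.0, 301.0]]
0.019 [[254.0, 142.0], [254.0, 294.0], [254.0, 306.0]]
0.026 [[254.0, 143.0], [254.0, 301.0], [254.0, 313.0]]
0.03 [[254.0, 144.0], [254.0, 305.0], [254.0, 318.0]]
[]
[74, 77, 63, 67, 75, 69, 68, 61, 66, 78, 76, 231, 239, 239, 238, 239, 241, 232, 196, 223, 225, 227, 228, 227, 228, 221, 224, 224, 225, 224, 223, 228, 231, 233, 232, 225, 226, 224, 225, 226]
```

The tube is held level: its blue cap at rows 291–323 matches the prediction. Moving to a viewpoint short of the cradle with the cradle's yaw.

Request:
play_rows --series "0 0 -0.01 0 0 4.1 0;0 0 -0.01 0 0 4.1 0;0.0174 -0.0276 -0.01 0 0 0 0;0.0174 -0.0276 -0.01 0 0 0 0;0.0174 -0.0276 -0.01 0 0 0 0;0.0174 -0.0276 -0.01 0 0 0 0;0.0172 -0.0275 0 0 0 0 0;0 0 0 0 0 0 0;0 0 0 0 0 0 0;0 0 0 0 0 0 0"

```text
clock: 26.97
eef_pos: [0.4203, 0.1999, 0.1918]
tool_rot: [-3.14, 0.001, 1.367]
contact_force: [1.1, 0.4, -0.3]
opening: 0.0302
gripper_force: 18.9
```

```bash
python3 - <<'E'
from fit import *
s=r.read_state();im=r.get_image("wrist");cv2.imwrite("pics/w7.png",im);pickle.dump(s,open("w7.pkl","wb"));c=cam("wrist",s)
print(s["clock"],s["eef_pos"],np.degrees(s["tool_rot"]),s["opening"])
O=[(-1,-1),(-1,1),(1,1),(1,-1)]
p=np.array([.4455,.3275,-.204]);g=proj(c,plate(p,.1,.14,.002,O));print(g)
# edge-mask: cradle plate brighter than dark bench
gr=cv2.GaussianBlur(cv2.cvtColor(im,cv2.COLOR_BGR2GRAY),(3,3),0)
x0,y0=(g.min(0)-20).astype(int).clip(0);x1,y1=(g.max(0)+20).astype(int)
roi=gr[y0:y1,x0:x1];th,m=cv2.threshold(roi,0,255,cv2.THRESH_OTSU)
cs,_=cv2.findContours(m,cv2.RETR_EXTERNAL,cv2.CHAIN_APPROX_NONE);k=max(cs,key=cv2.contourArea)
q=cv2.approxPolyDP(k,6,True).reshape(-1,2)+[x0,y0];print(th,cv2.contourArea(k),q.tolist())
a=cv2.resize(im[y0:y1+60,max(x0-30,0):x1+60],None,fx=2.2,fy=2.2);print(a.shape,x0-30,y0);cv2.imwrite("pics/v7.png",a[:600,:800])
E
```

```text
26.9667 [0.4203 0.1999 0.1918] [-179.9241    0.0609   78.3158] 0.030165997895049756
[[215.3471 122.9246]
 [210.4193  -0.632 ]
 [295.8143  -0.6186]
 [291.0631 122.9574]]
133.0 9658.0 [[212, 0], [216, 121], [290, 122], [295, 0]]
(444, 473, 3) 160 0
```

The cradle's measured near corners, (216,121) and (290,122), match the prediction to 1–2 px, with yaw within 1°. Placing over the seat (0.4455, 0.3275).

Request:
play_rows --series "0.02 0 0 0 0 0 0;0.035 0 0 0 0 0 0;0.035 -0.001 0 0 0 0 0;0.03 0 0 0 0 0 0;0.01 0 0.01 0 0 0 0;0 0 0.03 0 0 0 0;0 0 0.03 0 0 0 0;0 0 0.03 0 0 0 0;0 0 0.028 0 0 0 0;0 0 0.018 0 0 0 0;0 0 0.01 0 0 0 0;0 0 0.006 0 0 0 0"

```text
clock: 28.02
eef_pos: [0.4455, 0.3262, 0.0287]
tool_rot: [-3.139, 0.002, 1.365]
contact_force: [0.1, -0.1, 0.3]
opening: 0.0303
gripper_force: 18.9
```

Request:
play_rows --series "0 0 0.003 0 0 0 0;0 0 0.003 0 0 0 0;0 0 0.003 0 0 0 0;0 0 0.003 0 0 0 0;0 0 0.002 0 0 0 0;0 0 0.001 0 0 0 0;0 0 0 0 0 0 0;0 0 0 0 0 0 0"

```text
clock: 28.68
eef_pos: [0.4459, 0.3278, 0.0161]
tool_rot: [3.141, -0.0, 1.367]
contact_force: [0.1, 0.4, -0.5]
opening: 0.0303
gripper_force: 18.9
```

Request:
play_rows --series "0 0 0.001 0 0 0 0;0 0 0.001 0 0 0 0;0 0 0.001 0 0 0 0;0 0 0.0005 0 0 0 0;0 0 0 0 0 0 0;0 0 0 0 0 0 0"

```text
clock: 29.18
eef_pos: [0.4458, 0.3278, 0.0128]
tool_rot: [3.141, -0.0, 1.366]
contact_force: [-1.2, -0.9, 4.5]
opening: 0.0304
gripper_force: 20.3
```

Contact at 0.0128, the height at which it was picked up. Releasing, lifting and checking.

Request:
play_rows --series "0 0 0 0 0 0 0.6;0 0 0 0 0 0 0.6;0 0 0 0 0 0 1;0 0 0 0 0 0 1;0 0 0 0 0 0 1;0 0 0 0 0 0 1;0 0 -0.01 0 0 0 1;0 0 -0.02 0 0 0 1;0 0 -0.03 0 0 0 1;0 0 -0.03 0 0 0 1;0 0 -0.03 0 0 0 1;0 0 -0.03 0 0 0 1"

```text
clock: 30.18
eef_pos: [0.4456, 0.3276, 0.1647]
tool_rot: [3.141, -0.0, 1.366]
contact_force: [1.7, 0.9, -0.4]
opening: 0.0857
gripper_force: 0.0
```

Request:
play_rows --series "0 0 -0.03 0 0 0 1;0 0 0 0 0 0 1;0 0 0 0 0 0 1"

```text
clock: 30.43
eef_pos: [0.4466, 0.3282, 0.1949]
tool_rot: [3.138, -0.003, 1.366]
contact_force: [-0.5, -0.1, -1.9]
opening: 0.085
gripper_force: 0.0
```

```bash
python3 - <<'E'
from fit import *
s=r.read_state();im=r.get_image("wrist");cv2.imwrite("pics/w8.png",im);pickle.dump(s,open("w8.pkl","wb"));c=cam("wrist",s)
print(s["clock"],s["eef_pos"],np.degrees(s["tool_rot"]))
O=[(-1,-1),(-1,1),(1,1),(1,-1)]
g=proj(c,plate([.4455,.3275,-.204],.1,.14,.002,O));u=sub(im,g);print(g.round(1).tolist(),u.round(1).tolist())
q=fit([(c,[0,1,2,3],u)],.1,.14,.008,O,(.4455,.3275,-.204),1);print(q.x,np.degrees(q.x[2]),q.fun.round(2))
m=cv2.inRange(cv2.cvtColor(im,cv2.COLOR_BGR2HSV),(100,120,50),(125,255,255))[150:240,200:320];ys,xs=np.nonzero(m);print("cap",xs.min()+200,xs.max()+200,ys.min()+150,ys.max()+150)
cv2.imwrite("pics/v8.png",cv2.resize(im[80:270,150:360],None,fx=3,fy=3,interpolation=cv2.INTER_CUBIC))
E
```

```text
30.4333 [0.4466 0.3282 0.1949] [179.786   -0.1824  78.2898]
[[218.8, 215.5], [214.8, 116.5], [290.4, 116.5], [286.8, 215.4]] [[218.89999389648438, 215.60000610351562], [215.6999969482422, 117.4000015258789], [290.20001220703125, 117.80000305175781], [286.29998779296875, 215.89999389648438]]
[ 0.4453  0.3259 -0.2095 -0.0011] -12.001426109231474 [ 0.04 -0.01 -0.17  0.02  0.18  0.08 -0.05 -0.1 ]
cap 240 265 205 219
```

View pics/v8.png

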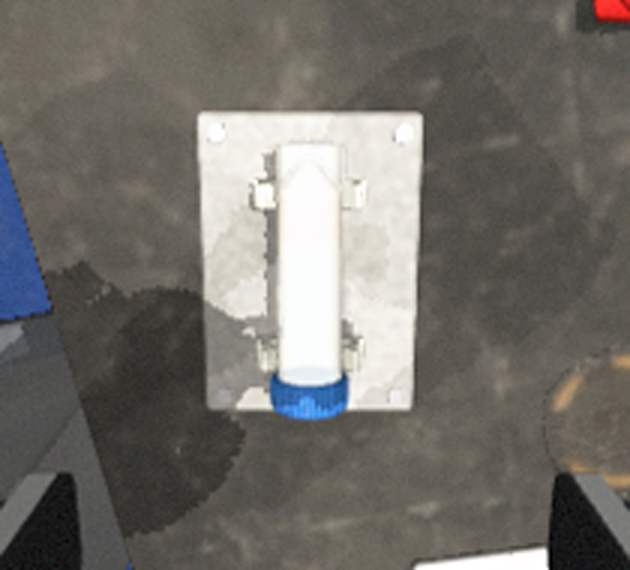

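The tube lies in both saddles of the cradle, cap end at (308,415), foot at (310,143), centred as it was in the store. Turning back and fetching the bottle from the near tray spot (0.438, -0.419).

Request:
play_rows --series "0 0 0 0 0 -7.1 1;0 0 0 0 0 -7.1 1;0 0 0 0 0 -7.1 1;0 0 0 0 0 -7.1 1;0 0 0 0 0 -7.1 1;0 0 0 0 0 -7.1 1;0 0 0 0 0 -7.1 1;0 0 0 0 0 -7.1 1;0 0 0 0 0 -7.1 1;0 0 0 0 0 -7.1 1;0 0 0 0 0 -7.1 1;0 0 0 0 0 -7.1 1"

```text
clock: 31.48
eef_pos: [0.4449, 0.3272, 0.1907]
tool_rot: [-3.139, -0.003, 2.859]
contact_force: [-0.5, -0.3, -0.7]
opening: 0.0854
gripper_force: 0.0
```

Request:
play_rows --series "0 0 0 0 0 -7.1 0.8;0 0 0 0 0 -7.1 0.8;0 0 0 0 0 -2.3 0.8;0 0 0 0 0 0 0.8;0 0 0 0 0 0 0.8"

```text
clock: 31.9
eef_pos: [0.4452, 0.3273, 0.1912]
tool_rot: [-3.14, -0.002, 3.14]
contact_force: [-0.2, 0.3, -1.0]
opening: 0.0681
gripper_force: 0.0
```

Request:
play_rows --series "0.015 -0.02 0 0 0 0 0.8;0.015 -0.036 0 0 0 0 0.8;0.015 -0.036 0 0 0 0 0.8;0 -0.036 0 0 0 0 0.8;0 -0.036 0 0 0 0 0.8;0 -0.036 0 0 0 0 0.8;0 -0.036 0 0 0 0 0.8;0 -0.036 0 0 0 0 0.8;0 -0.036 0 0 0 0 0.8;0 -0.036 0 0 0 0 0.8;0 -0.036 0 0 0 0 0.8;0 -0.036 0 0 0 0 0.8"

```text
clock: 32.9
eef_pos: [0.4, -0.0899, 0.1921]
tool_rot: [3.141, -0.0, 3.139]
contact_force: [0.9, 0.7, -0.6]
opening: 0.0683
gripper_force: 0.0
```

Request:
play_rows --series "0 -0.036 0 0 0 0 0.8;0 -0.036 0 0 0 0 0.8;0 -0.036 0 0 0 0 0.8;0 -0.036 0 0 0 0 0.8;0 -0.036 0 0 0 0 0.8;0 -0.036 0 0 0 0 0.8;0 -0.036 0 0 0 0 0.8;-0.008 -0.036 0 0 0 0 0.8;-0.015 -0.03 0 0 0 0 0.8;-0.015 -0.012 0 0 0 0 0.8;0 0 0 0 0 0 0.8;0 0 0 0 0 0 0.8"

```text
clock: 33.9
eef_pos: [0.4384, -0.4182, 0.1908]
tool_rot: [3.14, -0.002, 3.14]
contact_force: [-1.0, -0.1, 0.1]
opening: 0.0683
gripper_force: 0.0
```

Request:
play_rows --series "0 0 0.015 0 0 0 0.8;0 0 0.03 0 0 0 0.8;0 0 0.03 0 0 0 0.8;0 0 0.03 0 0 0 0.8;0 0 0.03 0 0 0 0.8;0 0 0.02 0 0 0 0.8;0 0 0.012 0 0 0 0.8;0 0 0.006 0 0 0 0.8;0 0 0.003 0 0 0 0.8;0 0 0.002 0 0 0 0.8;0 0 0 0 0 0 0.8;0 0 0 0 0 0 0.8" --grip_force 40

```text
clock: 34.9
eef_pos: [0.4391, -0.4188, 0.0155]
tool_rot: [-3.14, 0.001, 3.141]
contact_force: [-0.5, -0.5, 0.3]
opening: 0.0683
gripper_force: 0.0
```

Request:
play_rows --series "0 0 0 0 0 0 0;0 0 0 0 0 0 0;0 0 0 0 0 0 0;0 0 0 0 0 0 0;0 0 0 0 0 0 0;0 0 0 0 0 0 0;0 0 0 0 0 0 0;0 0 0 0 0 0 0"

```text
clock: 35.57
eef_pos: [0.439, -0.4183, 0.0151]
tool_rot: [-3.141, 0.001, 3.141]
contact_force: [-0.3, 2.5, 5.9]
opening: 0.0338
gripper_force: 39.7
```

Request:
play_rows --series "0 0 -0.005 0 0 0 0;0 0 -0.015 0 0 0 0;0 0 -0.025 0 0 0 0;0 0 -0.03 0 0 0 0;0 0 -0.03 0 0 0 0;0 0 -0.025 0 0 0 0;0.01 0.015 0 0 0 0 0;0.01 0.03 0 0 0 0 0;0.011 0.036 0 0 0 0 0;0 0.036 0 0 0 0 0;0 0.036 0 0 0 0 0;0 0.036 0 0 0 0 0"

```text
clock: 36.57
eef_pos: [0.4069, -0.2278, 0.1443]
tool_rot: [3.141, -0.0, 3.14]
contact_force: [1.4, 0.7, -2.4]
opening: 0.0336
gripper_force: 40.2
```

Request:
play_rows --series "0 0.036 0 0 0 0 0;0 0.036 0 0 0 0 0;0 0.036 0 0 0 0 0;0 0.036 0 0 0 0 0;0 0.036 0 0 0 0 0;-0.01 0.034 0 0 0 0 0;-0.03 0.019 0 0 0 0 0;-0.034 0.019 0 0 0 0 0;-0.034 0.019 0 0 0 0 0;-0.034 0.019 0 0 0 0 0;-0.026 0.012 0 0 0 0 0;-0.012 0.006 0 0 0 0 0"

```text
clock: 37.57
eef_pos: [0.5904, 0.0805, 0.1438]
tool_rot: [3.141, 0.001, -3.14]
contact_force: [-1.6, 0.3, -2.3]
opening: 0.0338
gripper_force: 40.3
```

Request:
play_rows --series "0 0 0 0 0 0 0;0 0 0 0 0 0 0;0 0 0 0 0 0 0"

```text
clock: 37.82
eef_pos: [0.5866, 0.0782, 0.1439]
tool_rot: [-3.141, -0.002, 3.141]
contact_force: [-0.6, 0.3, -1.9]
opening: 0.0335
gripper_force: 40.3
```

Request:
play_rows --series "-0.0015 0.006 0 0 0 0 0;0 0 0.015 0 0 0 0;0 0 0.03 0 0 0 0;0 0 0.03 0 0 0 0;0 0 0.025 0 0 0 0;0 0 0.012 0 0 0 0;0 0 0.006 0 0 0 0;0 0 0.002 0 0 0 0;0 0 0 0 0 0 0;0 0 0 0 0 0 0;0 0 0 0 0 0 0"

```text
clock: 38.73
eef_pos: [0.5901, 0.0847, 0.0258]
tool_rot: [3.141, 0.003, 3.141]
contact_force: [-0.6, -0.2, -0.9]
opening: 0.0337
gripper_force: 40.3
```

```bash
python3 -c "
from h import *
s=r.read_state();print(s['eef_pos'],s['tool_rot'],s['contact_force'])"
```

```text
[0.5901 0.0847 0.0258] [3.1415 0.0026 3.1413] [-0.6373 -0.2153 -0.9429]
```

Request:
play_rows --series "0.001 0 0.001 0 0 0 0;0 0 0.0015 0 0 0 0;0 0 0.0015 0 0 0 0;0 0 0.001 0 0 0 0;0 0 0 0 0 0 0;0 0 0 0 0 0 0"

```text
clock: 39.23
eef_pos: [0.5883, 0.0847, 0.0193]
tool_rot: [3.142, -0.0, 3.141]
contact_force: [0.4, -0.2, -0.9]
opening: 0.0341
gripper_force: 40.3
```

Request:
play_rows --series "0 0 0.0007 0 0 0 0;0 0 0.0007 0 0 0 0;0 0 0 0 0 0 0"

```text
clock: 39.48
eef_pos: [0.589, 0.0848, 0.0191]
tool_rot: [3.141, 0.002, 3.141]
contact_force: [-1.9, -0.1, 5.9]
opening: 0.0336
gripper_force: 41.0
```

Contact at 0.0191, as predicted. Releasing and going for the dropper at (0.528, -0.427).

Request:
play_rows --series "0 0 0 0 0 0 0.8;0 0 0 0 0 0 0.8;0 0 0 0 0 0 0.8;0 0 0 0 0 0 0.8;0 0 0 0 0 0 0.8;0 0 -0.01 0 0 0 0.8;0 0 -0.02 0 0 0 0.8;0 0 -0.03 0 0 0 0.8;0 0 -0.03 0 0 0 0.8;0 0 -0.03 0 0 0 0.8;0 0 -0.03 0 0 0 0.8;0 0 -0.026 0 0 0 0.8"

```text
clock: 40.48
eef_pos: [0.5884, 0.0847, 0.1971]
tool_rot: [3.141, 0.002, 3.141]
contact_force: [0.6, -0.6, -0.3]
opening: 0.0683
gripper_force: 0.0
```

Request:
play_rows --series "0.025 -0.01 0 0 0 0 0.8;0.034 -0.017 0 0 0 0 0.8;0.034 -0.017 0 0 0 0 0.8;0.034 -0.017 0 0 0 0 0.8;0.034 -0.017 0 0 0 0 0.8;0.028 -0.023 0 0 0 0 0.8;0 -0.036 0 0 0 0 0.8;0 -0.036 0 0 0 0 0.8;0 -0.036 0 0 0 0 0.8;0 -0.036 0 0 0 0 0.8;0 -0.036 0 0 0 0 0.8;0 -0.036 0 0 0 0 0.8"

```text
clock: 41.48
eef_pos: [0.3988, -0.2341, 0.1949]
tool_rot: [-3.141, 0.001, 3.141]
contact_force: [1.0, -0.5, -0.2]
opening: 0.068
gripper_force: 0.0
```

Request:
play_rows --series "0 -0.036 0 0 0 0 0.8;0 -0.036 0 0 0 0 0.8;0 -0.036 0 0 0 0 0.8;0 -0.036 0 0 0 0 0.8;-0.034 -0.025 0 0 0 0 0.8;-0.034 -0.022 0 0 0 0 0.8;-0.034 0 0 0 0 0 0.8;-0.026 0 0 0 0 0 0.8;0 0 0 0 0 0 0.8;0 0 0 0 0 0 0.8;0 0 0 0 0 0 0.8"

```text
clock: 42.4
eef_pos: [0.5261, -0.4228, 0.1941]
tool_rot: [3.141, -0.001, -3.142]
contact_force: [-0.0, -0.4, -0.2]
opening: 0.0682
gripper_force: 0.0
```

```bash
python3 - <<'E'
from fit import *
s=r.read_state();print(s['eef_pos'],s['tool_rot'])
t=r.get_image("top");t0=cv2.imread("pics/top0.png")
# bottle on its pad: compare store patch with the first picture
d=cv2.absdiff(t,t0)[155:207,210:260].max(2);ys,xs=np.nonzero(d>60);print(len(xs),"changed px; rows",np.bincount((ys+155)//8*8)[152::8])
for dx in(-1,0,1):
    for dy in(-1,0,1): print(dx,dy,np.abs(t[158:174,227:242].astype(int)-t0[158+dy:174+dy,227+dx:242+dx]).mean().round(1))
E
```

```text
[ 0.5261 -0.4228  0.1941] [ 3.1414 -0.0007 -3.1416]
112 changed px; rows [ 0  0  6 61 32 10  3]
-1 -1 48.6
-1 0 29.0
-1 1 46.0
0 -1 40.7
0 0 3.7
0 1 36.0
1 -1 50.4
1 0 29.5
1 1 45.5
```

The bottle is back in its original place (zero-shift match in the top view). Now the dropper.

Request:
play_rows --series "-0.002 -0.004 0.015 0 0 0 0.8;0 0 0.03 0 0 0 0.8;0 0 0.03 0 0 0 0.8;0 0 0.03 0 0 0 0.8;0 0 0.03 0 0 0 0.8;0 0 0.02 0 0 0 0.8;0 0 0.012 0 0 0 0.8;0 0 0.006 0 0 0 0.8;0 0 0.003 0 0 0 0.8;0 0 0.002 0 0 0 0.8;0 0 0 0 0 0 0.8;0 0 0 0 0 0 0.8" --grip_force 30

```text
clock: 43.45
eef_pos: [0.5292, -0.4276, 0.0174]
tool_rot: [-3.14, 0.002, 3.141]
contact_force: [-0.0, 0.4, -0.5]
opening: 0.068
gripper_force: 0.0
```

Request:
play_rows --series "0 0 0 0 0 0 0;0 0 0 0 0 0 0;0 0 0 0 0 0 0;0 0 0 0 0 0 0;0 0 0 0 0 0 0;0 0 0 0 0 0 0;0 0 0 0 0 0 0;0 0 0 0 0 0 0"

```text
clock: 44.12
eef_pos: [0.529, -0.427, 0.0165]
tool_rot: [-3.141, 0.001, 3.141]
contact_force: [-0.1, 1.3, 6.0]
opening: 0.0308
gripper_force: 29.8
```

Request:
play_rows --series "0 0 -0.005 0 0 0 0;0 0 -0.015 0 0 0 0;0 0 -0.03 0 0 0 0;0 0 -0.03 0 0 0 0;0 0 -0.03 0 0 0 0;0 0 -0.02 0 0 0 0;0.025 0 0 0 0 0 0;0.035 0 0 0 0 0 0;0.035 0.012 0 0 0 0 0;0.034 0.03 0 0 0 0 0;0 0.036 0 0 0 0 0;0 0.036 0 0 0 0 0"

```text
clock: 45.12
eef_pos: [0.4003, -0.3148, 0.1458]
tool_rot: [3.141, -0.001, 3.138]
contact_force: [0.6, 0.6, -0.3]
opening: 0.0309
gripper_force: 29.9
```

Request:
play_rows --series "0 0.036 0 0 0 0 0;0 0.036 0 0 0 0 0;0 0.036 0 0 0 0 0;0 0.036 0 0 0 0 0;0 0.036 0 0 0 0 0;0 0.036 0 0 0 0 0;0 0.036 0 0 0 0 0;0 0.036 0 0 0 0 0;-0.02 0.03 0 0 0 0 0;-0.025 0.026 0 0 0 0 0;-0.025 0.022 0 0 0 0 0;-0.019 0.012 0 0 0 0 0"

```text
clock: 46.12
eef_pos: [0.493, 0.0651, 0.1461]
tool_rot: [3.141, 0.001, -3.14]
contact_force: [-0.6, -0.5, -1.4]
opening: 0.0314
gripper_force: 29.9
```

Request:
play_rows --series "0 0 0 0 0 0 0;0 0 0 0 0 0 0;0 0 0 0 0 0 0"

```text
clock: 46.37
eef_pos: [0.4907, 0.0622, 0.1456]
tool_rot: [-3.141, -0.002, 3.141]
contact_force: [-0.5, 0.2, -1.1]
opening: 0.031
gripper_force: 29.9
```

Request:
play_rows --series "0.002 0.014 0 0 0 0 0;0 0.0145 0 0 0 0 0;0 0 0.015 0 0 0 0;0 0 0.03 0 0 0 0;0 0 0.03 0 0 0 0;0 0 0.025 0 0 0 0;0 0 0.012 0 0 0 0;0 0 0.006 0 0 0 0;0 0 0 0 0 0 0;0 0 0 0 0 0 0;0 0 0 0 0 0 0"

```text
clock: 47.28
eef_pos: [0.4904, 0.0908, 0.0292]
tool_rot: [3.141, 0.002, 3.141]
contact_force: [-0.2, 0.4, -0.4]
opening: 0.0312
gripper_force: 29.9
```

Request:
play_rows --series "0 0 0.001 0 0 0 0;0 0 0 0 0 0 0;0 0 0 0 0 0 0"

```text
clock: 47.53
eef_pos: [0.4899, 0.0911, 0.0275]
tool_rot: [3.142, 0.001, 3.141]
contact_force: [0.2, -0.5, -1.2]
opening: 0.0309
gripper_force: 29.9
```

Request:
play_rows --series "0.0013 0 0.002 0 0 0 0;0 0 0.002 0 0 0 0;0 0 0.001 0 0 0 0;0 0 0.001 0 0 0 0;0 0 0 0 0 0 0;0 0 0 0 0 0 0"

```text
clock: 48.03
eef_pos: [0.4883, 0.0911, 0.0209]
tool_rot: [3.142, -0.0, 3.141]
contact_force: [-0.8, 0.2, -0.9]
opening: 0.0308
gripper_force: 29.9
```

Request:
play_rows --series "0 0 0.0006 0 0 0 0;0 0 0 0 0 0 0"

```text
clock: 48.2
eef_pos: [0.4885, 0.0911, 0.0206]
tool_rot: [3.141, 0.001, 3.141]
contact_force: [-0.8, -0.2, 1.7]
opening: 0.0305
gripper_force: 30.1
```

Contact. Releasing, backing off, then checking.

Request:
play_rows --series "0 0 0.0003 0 0 0 0;0 0 0 0 0 0 0.9;0 0 0 0 0 0 0.9;0 0 0 0 0 0 0.9;0 0 0 0 0 0 0.9;0 0 0 0 0 0 0.9;0 0 0 0 0 0 0.9;0 0 -0.01 0 0 0 0.9;0 0 -0.02 0 0 0 0.9;0 0 -0.03 0 0 0 0.9;0 0 -0.03 0 0 0 0.9;0 0 -0.03 0 0 0 0.9"

```text
clock: 49.2
eef_pos: [0.4879, 0.0911, 0.142]
tool_rot: [3.141, -0.0, 3.141]
contact_force: [-0.0, 0.1, 0.6]
opening: 0.0769
gripper_force: 0.0
```

Request:
play_rows --series "0 0 -0.03 0 0 0 0.9;0 0 -0.03 0 0 0 0.9;0.03 -0.03 0 0 0 0 0.9;0.03 -0.03 0 0 0 0 0.9;0.03 -0.03 0 0 0 0 0.9;0 -0.035 0 0 0 0 0.9;0 -0.035 0 0 0 0 0.9;0 -0.035 0 0 0 0 0.9;0 -0.035 0 0 0 0 0.9;0 -0.02 0 0 0 0 0.9;0 0 0 0 0 0 0.9;0 0 0 0 0 0 0.9"

```text
clock: 50.2
eef_pos: [0.3995, -0.1579, 0.2004]
tool_rot: [3.141, 0.0, 3.139]
contact_force: [-0.0, 0.7, 0.6]
opening: 0.0771
gripper_force: 0.0
```

```bash
python3 - <<'E'
from fit import *
s=r.read_state();print(s['clock'],s['eef_pos'],s['contact_force'])
for n,b in(("top",{"far bottle":(227,158,242,174),"dropper":(227,186,242,204)}),("scene",{"bottle":(243,163,258,186),"dropper":(219,175,234,204)})):
    t=r.get_image(n);t0=cv2.imread(f"pics/{n}0.png")
    for k,(x0,y0,x1,y1) in b.items():
        e={(dx,dy):np.abs(t[y0:y1,x0:x1].astype(int)-t0[y0+dy:y1+dy,x0+dx:x1+dx]).mean() for dx in range(-2,3) for dy in range(-2,3)}
        q=sorted(e,key=e.get);print(n,k,[(i,round(e[i],1)) for i in q[:3]])
    if n=="top":
        m=cv2.inRange(cv2.cvtColor(t,cv2.COLOR_BGR2HSV),(100,140,60),(125,255,255))[185:235,140:200];ys,xs=np.nonzero(m);print("blue cap in cradle",xs.mean()+140,ys.mean()+185,len(xs))
        print("expected",proj(cam("top"),[.4455-.049*.2,.3275-.049*.98,.045]))
E
```

```text
50.2 [ 0.3995 -0.1579  0.2004] [-0.0185  0.6705  0.5592]
top far bottle [((0, 0), np.float64(3.6)), ((-1, 0), np.float64(28.9)), ((1, 0), np.float64(29.6))]
top dropper [((0, 0), np.float64(3.9)), ((-1, 0), np.float64(23.1)), ((1, 0), np.float64(25.0))]
blue cap in cradle 178.88636363636363 210.6818181818182 44
expected [[179.3385 210.698 ]]
scene bottle [((0, -2), np.float64(34.9)), ((0, -1), np.float64(35.3)), ((0, 0), np.float64(35.4))]
scene dropper [((0, 0), np.float64(11.8)), ((0, -1), np.float64(22.0)), ((-1, 0), np.float64(22.1))]
```

Both bottles match their original places in the top view, and the tube's cap is where it should be in the cradle. Handing in.

```bash
python3 -c "
from bench import r
print(r.sign_off())"
```

```text
the job is handed in; nothing more can be done
None
```

Handed in at about 50 s of robot time: the tube lies in both saddles of the cradle, and both bottles went back to their own pads after it was moved, matching their original positions in the top view. The first two closes on the dropper caught its collar and shoulder, so I regripped lower on the body before lifting it.

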